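Put the chisel and the screwdriver away in the tool tray, tips the same way

TASK

Put the cold chisel and the screwdriver away in the two-lane wooden tool tray: one tool in each lane (either lane will do), lying flat on the tray floor along the lane, both with their working tips towards the end of the tray that has the carrying handle. Set them down rather than dropping them, and leave the other things on the bench where they are.

Things in the scene. Friction and masses are not known exactly. Their poses are not given: they have to be found in the camera images.
- tool_tray: fixed wooden tray, 138 mm wide (x), 252 long (y), walls 18 high, 6 thick; origin under its centre on the bench, z up. Floor surface at z = 4 mm. Two lanes along y, centred at x = -33 and +33 mm, each 60 wide, 240 long inside. Side walls and middle partition stand only over the last 60 mm at each end; between (y = -66 to 66) they are cut away for the fingers. Handle at the -y end.
- tray_handle (a point): middle of the top bar of the tray's dark steel carrying handle, a loop 98 mm wide and 46 mm high outside the -y end wall; tray frame (0, -130, 42) mm; axes as the tray's
- cold_chisel: loose cold chisel, 200 mm long (its y), 310 g; origin under its middle on the surface it lies on, z up. Round grip of 19 mm diameter from y = -40 to +100 mm, axis 10 mm up; flat blade 24 mm wide and 8 thick from y = -40 to -100 mm; the working tip is at -y. Balance point about y = +15 mm.
- cold_chisel_tip (a point): cutting edge of the chisel, body frame (0, -100, 5) mm; axes as the chisel's
- cold_chisel_butt (a point): struck end of the chisel, body frame (0, 100, 10) mm; axes as the chisel's
- screwdriver: loose screwdriver, 209 mm long (its y), 110 g; origin under its middle on the surface it lies on, z up. Handle 27 mm wide, 28 high from y = +12 to +105 mm; 7 mm shaft from y = +12 to -105 mm, sloping down to the working tip at -y. Grasp the handle near y = +35 mm.
- screwdriver_tip (a point): blade tip of the screwdriver, body frame (0, -104, 4) mm; axes as the screwdriver's
- screwdriver_butt (a point): end of the screwdriver's handle, body frame (0, 104, 14) mm; axes as the screwdriver's
- brass_weight: bystander: loose round brass-coloured weight with a knob, 54 mm across and 46 mm high, beyond the tray; origin under its centre
- paint_marker: bystander: loose marker pen, 134 mm long (its y), 16 mm wide and 18 mm high, beyond the tools on the right; origin under its middle

How it is judged:
By the outcome, as a careful person would: the job done as asked, in the order asked, and still so for the second after the job is handed in, with the robot touching nothing.
It also fails if it takes over 61 s, if anything falls off the work surface, if the arm or the gripper's body presses on something with over 40 N, if the wrist force passes 120 N, or if a joint passes its speed limit or range.

ROBOT

A 6-joint arm with a two-finger parallel gripper is mounted at the origin on a cart in front of the work surface, level with it; the furniture and walls round the work are solid. World frame = base frame: x ahead of the robot, y to its left, z up, the work surface at z = 0. Lengths are in mm, angles in rad, forces in N, time in s.
With the tool pointing down it reaches from about 400 to 925 mm from the base axis. Payload 12.5 kg.
Tool frame: the origin (TCP) lies midway between the tips of the shut fingers; the grasp point (between the pads) lies 19 mm behind it; z points along the fingers, y is the line along which they close (so a half turn about z gives the same grasp; the last joint's range is limited). The gripper opens to 95 mm and grips with 3 to 60 N. Pads are 20 mm wide; open, the fingers measure 119 mm over their backs; the gripper's body (75 mm by 180 mm) begins 59 mm behind the grasp point.
Start: joints at [-1.364, 0.491, 1.559, -0, 1.092, -0.106], TCP at [192.351, -594.683, 214.661] pointing down, gripper open.
Joint ranges: [-3.1, 3.1], [-0.84, 2.19], [0.05, 2.79], [-1.13, 4.28], [0.06, 2.93], [-2.69, 2.69]. Speed limits (rad/s): [2.22, 2.22, 2.79, 3.14, 3.14, 3.14].

INTERFACE

Orientations are given as [roll, pitch, yaw] about the fixed x, y, z axes, in that order (R = Rz(yaw) Ry(pitch) Rx(roll)).
In Python, from cell import * gives the robot as it stands. The module is installed in compiled form; this text tells all that it offers.
- The arm moves only by the tool arm_command, never from a script. Its arguments are lists of equal length, an entry for each row: "delta_pos": the shift along the world's x, y, z in units of 250 mm (1.0 is 250 mm), a list of three; "delta_rot": the turn, a rotation vector about the world's x, y, z in units of 90 degrees (1.0 is 90 degrees), a list of three; "claw": the closure, from 0 (fully open) to 1 (shut). In form: {"delta_pos": [[tx, ty, tz], ...], "delta_rot": [[wx, wy, wz], ...], "claw": [claw, ...]}. A call has exactly 5 rows; each row is the pose to reach, as a shift and turn from the pose commanded when the call began; what a row does not reach only later rows make up. A row lasts 1/12 s, in which the tool goes at most 41.7 mm and 7.16 degrees, less where a joint would pass 70% of its speed; a pose out of reach is approached as far as the arm can. A call with a number of a shift or a turn outside -1 to 1 is refused whole. A call with a gripper value outside its range is refused whole. The fingers move at their own pace and stop on an object; the grip force is fixed at half the most. Time passes only in rows, so rows that repeat a pose let the fingers close, or fill a call up. It gives the time, the measured TCP pose, the force, the opening and the grip force at its end, in the units of the state.
- state(): the state, without advancing time (a new reading comes with each control period).
- read_camera(name): name is "side" or "top"; returns the picture (400x640x3 uint8, red, green, blue); there is no depth.
- calibration(name): a dict with "camera_matrix" (3x3 intrinsics, pixels), "k1" (the pictures are not rectified: a ray, as slopes to the right and down, at radius r is drawn at 1 + k1 r^2 times it, then the intrinsics apply), "T" (4x4, takes a point from camera to world coordinates). Camera axes: x right, y down, z forward; pixel columns grow to the right and rows downward; lengths in mm; the calibration is good to about 2 mm. A picture is of the moment at which its call begins. calibration takes no time and is no camera call.
- job_done(): hands the job in; it is judged then, once.
The state is a dict: "t": time; "joints": joint angles; "qvel": joint speeds; "tau": joint torques, N m; "eef_pos": TCP position; "tcp_rot": TCP orientation; "ft_force": force on the tool from outside, world axes, zero at the start; "moment": the same for the moment, N m; "opening": opening from 0.0 (shut) to 1.0 (fully open); "grip_force": force on a finger pad.
Only numpy, scipy, OpenCV 4.12 (cv2) and the standard library are available. Lean on these libraries where they do the work, as an engineer would, in place of code of your own. Each camera call takes 0.05 s, during which the arm holds its last target. There are 200 camera calls.

## Working session

There is one attempt and no reset: what is moved stays moved. The work goes in short steps, Python scripts to look and compute and a tool call to move; the robot and the scene stay as the last step left them, time stands still between calls to the robot, and variables do not carry over. Pictures are saved under pics/ and viewed, at most 10 in all, crops included, and the job is handed in when it is done.

Besides the shell and the picture viewer there is one more tool, called after "Emit:" as name(argument=value, ...) on one line, values as JSON. arm_command: Moves the arm, as the interface text tells. Shifts and turns lie within -1 to 1; 1 stands for 250 mm of shift or 90 degrees of turn. Its arguments: {"type":"object","properties":{"delta_pos":{"type":"array"},"delta_rot":{"type":"array"},"claw":{"type":"array"}},"required":["delta_pos","delta_rot","claw"]}

```bash
mkdir -p pics
cat > h.py <<'E'
from cell import *
import numpy as np, cv2
def snap(n,f):
    im=read_camera(n); cv2.imwrite('pics/'+f,im[:,:,::-1]); return im
def px2w(n,uv,z):
    c=calibration(n);K=np.array(c['camera_matrix']);T=np.array(c['T']);k=c['k1']
    d=np.array([(uv[0]-K[0,2])/K[0,0],(uv[1]-K[1,2])/K[1,1]]);s=d.copy()
    for _ in range(30): s=d/(1+k*(s@s))
    r=T[:3,:3]@np.array([s[0],s[1],1]);o=T[:3,3]
    return o+r*(z-o[2])/r[2]
def w2px(n,p):
    c=calibration(n);K=np.array(c['camera_matrix']);T=np.array(c['T']);k=c['k1']
    q=T[:3,:3].T@(np.array(p)-T[:3,3]);s=q[:2]/q[2];s=s*(1+k*(s@s))
    return K[:2,:2]@s+K[:2,2]
E
python3 - <<'E'
from h import *
snap('top','t0.png');snap('side','s0.png');print(state())
for n in('top','side'):print(calibration(n))
E
```

```text
{'t': 0.1, 'joints': array([-1.36358967e+00,  4.91462209e-01,  1.55939374e+00, -2.56386289e-05,
        1.09169931e+00, -1.05584353e-01]), 'qvel': array([-0.00011996, -0.00067016, -0.00058068,  0.00054408, -0.00150208,
        0.00168656]), 'tau': array([ 2.79774787e-03, -6.13622904e+01, -2.58605307e+01,  6.94000209e-02,
        4.69980575e-02, -6.46603053e-05]), 'eef_pos': array([ 192.30194164, -594.45091012,  214.14141325]), 'tcp_rot': array([-3.14063300e+00, -7.88341653e-05,  3.12802806e-01]), 'ft_force': array([ 0.28316509, -0.88279157,  0.1235804 ]), 'moment': array([ 0.06765583,  0.01923594, -0.02293582]), 'grip_force': 0.0, 'opening': 0.998656926439598}
{'camera_matrix': array([[519.02077975,   0.        , 324.43810207],
       [  0.        , 519.02077975, 198.85014661],
       [  0.        ,   0.        ,   1.        ]]), 'k1': -0.1201886053720049, 'T': array([[ 1.45428519e-02, -9.84824545e-01,  1.72942536e-01,
         4.00367936e+02],
       [-9.99680491e-01, -1.78968111e-02, -1.78499378e-02,
        -2.66858250e+02],
       [ 2.06741768e-02, -1.72627691e-01, -9.84770155e-01,
         1.11627992e+03],
       [ 0.00000000e+00,  0.00000000e+00,  0.00000000e+00,
         1.00000000e+00]])}
{'camera_matrix': array([[478.83073583,   0.        , 314.86045477],
       [  0.        , 478.83073583, 206.37549374],
       [  0.        ,   0.        ,   1.        ]]), 'k1': -0.07568963295730781, 'T': array([[ 9.96027347e-01, -5.71662999e-02,  6.82754524e-02,
         5.01253656e+02],
       [-8.72399703e-02, -4.72725546e-01,  8.76880691e-01,
        -1.24803065e+03],
       [-1.78524740e-02, -8.79353497e-01, -4.75834758e-01,
         5.99519159e+02],
       [ 0.00000000e+00,  0.00000000e+00,  0.00000000e+00,
         1.00000000e+00]])}
```

View pics/t0.png

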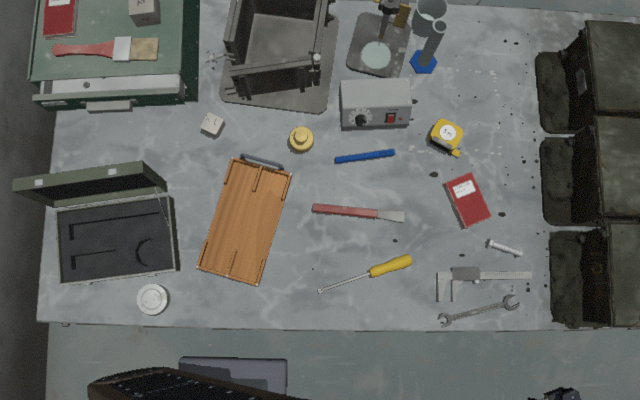

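View pics/s0.png

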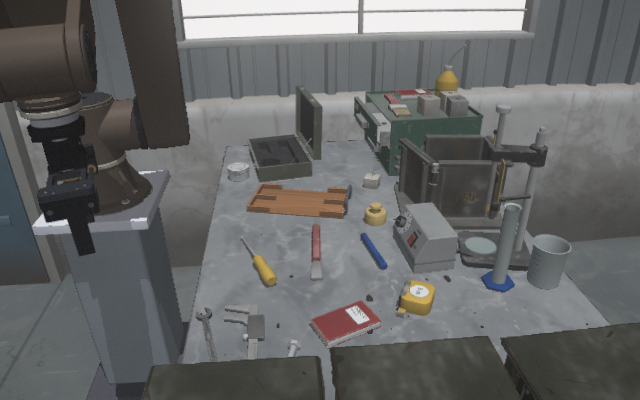

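The top view shows the tray around (246,220) with its handle at about (262,160), at the far (+x) end. The chisel runs from its butt at (313,209) to its tip at (405,216), and the screwdriver from its tip at (319,292) to its butt at (411,261). The brass weight is at (301,139). The side view agrees with this layout. I'll zoom in to measure.

Run:
```python
from h import *
im=cv2.imread('pics/t0.png')[135:305,190:420]
cv2.imwrite('pics/c0.png',cv2.resize(im,None,fx=3.45,fy=3.45,interpolation=cv2.INTER_CUBIC))
```

```text
(no output)
```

View pics/c0.png

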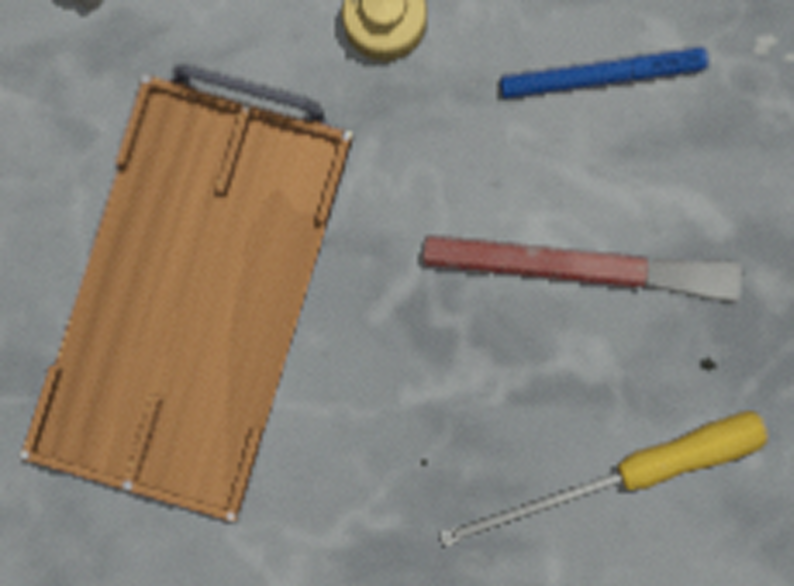

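The crop shows these points:
- **Tray rim corners:** (145,78), (349,135), (233,518), (24,457)
- **Chisel:** butt (423,251), tip (741,281)
- **Screwdriver:** tip (445,538), butt (766,430)

Run:
```python
from h import *
np.set_printoptions(precision=1,suppress=True)
f=lambda u,v,z:px2w('top',((u+.5)/3.45-.5+190,(v+.5)/3.45-.5+135),z)
c=np.array([f(145,78,18),f(349,135,18),f(233,518,18),f(24,457,18)])
print(c); print('sizes',[np.linalg.norm(c[i]-c[i-1]) for i in range(4)])
hd=(c[0]+c[1]-c[2]-c[3])/2; ctr=c.mean(0); print('tray ctr',ctr,'handle dir deg',np.degrees(np.arctan2(hd[1],hd[0])))
a=np.arctan2(hd[1],hd[0]); u=np.array([np.cos(a),np.sin(a)]); w=np.array([-u[1],u[0]])
print('lane L',ctr[:2]+33*w,'lane R',ctr[:2]-33*w)
for nm,b,t in(('ch',f(423,251,10),f(741,281,5)),('sd',f(766,430,14),f(445,538,4))):
    d=(t-b)[:2];L=np.linalg.norm(d);print(nm,'butt',b,'tip',t,L,'mid',(b+t)/2,'dirdeg',np.degrees(np.arctan2(d[1],d[0])))
```

```text
[[ 681.7  -83.1   18. ]
 [ 647.1 -213.1   18. ]
 [ 408.  -148.6   18. ]
 [ 442.2  -19.2   18. ]]
sizes [np.float64(247.86261558571672), np.float64(134.58518667888126), np.float64(247.56272370995435), np.float64(133.81704010928718)]
tray ctr [ 544.7 -116.    18. ] handle dir deg -15.014271908627382
lane L [553.3 -84.1] lane R [ 536.2 -147.9]
ch butt [ 575.5 -260.9   10. ] tip [ 560.6 -461.6    5. ] 201.20464157142302 mid [ 568.  -361.2    7.5] dirdeg -94.22886233382687
sd butt [ 466.6 -474.7   14. ] tip [ 398.2 -277.6    4. ] 208.61283078582042 mid [ 432.4 -376.1    9. ] dirdeg 109.12192152939244
```

Emit:
arm_command(delta_pos=[[0.1,0.066,-0.025],[0.2,0.132,-0.05],[0.3,0.2,-0.076],[0.4,0.265,-0.1],[0.502,0.331,-0.127]], delta_rot=[[0,0,0.05],[0,0,0.1],[0,0,0.15],[0,0,0.2],[0,0,0.2515]], claw=[0,0,0,0,0])

```text
t: 0.52
eef_pos: [318.7, -511.0, 182.5]
tcp_rot: [-3.141, -0.0, 0.711]
ft_force: [0.4, -1.0, -0.0]
opening: 1.0
grip_force: 0.0
```

Emit:
arm_command(delta_pos=[[0.1,0.066,-0.025],[0.2,0.132,-0.05],[0.3,0.2,-0.076],[0.4,0.265,-0.1],[0.502,0.331,-0.127]], delta_rot=[[0,0,0.05],[0,0,0.1],[0,0,0.15],[0,0,0.2],[0,0,0.2515]], claw=[0,0,0,0,0])

```text
t: 0.93
eef_pos: [444.4, -428.1, 150.7]
tcp_rot: [-3.141, -0.0, 1.107]
ft_force: [0.3, -1.7, 0.4]
opening: 0.999
grip_force: 0.0
```

Emit:
arm_command(delta_pos=[[0.1,0.066,-0.025],[0.2,0.132,-0.05],[0.3,0.2,-0.076],[0.4,0.265,-0.1],[0.502,0.331,-0.127]], delta_rot=[[0,0,0.05],[0,0,0.1],[0,0,0.15],[0,0,0.2],[0,0,0.2515]], claw=[0.3,0.3,0.3,0.3,0.3])

```text
t: 1.35
eef_pos: [569.8, -345.3, 118.8]
tcp_rot: [-3.141, -0.0, 1.502]
ft_force: [-0.6, 0.5, 0.3]
opening: 0.722
grip_force: 0.0
```

Run:
```python
from h import *
np.set_printoptions(precision=1,suppress=True)
# lid near-top corner: intersect top ray with side ray
for z in (40,80,120,160,200):
    p=px2w('top',(160,163),z); print(z,p,'side px',w2px('side',p), 'case edge',px2w('top',(173,198),z)[:2])
```

```text
40 [661.   67.6  40. ] side px [333.  159.9] case edge [585.4  34. ]
80 [651.4  55.1  80. ] side px [330.3 149.1] case edge [578.5  22.9]
120 [641.7  42.7 120. ] side px [327.4 137.8] case edge [571.6  11.7]
160 [632.   30.3 160. ] side px [324.3 126. ] case edge [564.8   0.5]
200 [622.3  17.8 200. ] side px [321.2 113.7] case edge [557.9 -10.7]
```

Emit:
arm_command(delta_pos=[[-0.003,-0.004,-0.1],[-0.003,-0.004,-0.2],[-0.003,-0.004,-0.3],[-0.003,-0.004,-0.36],[-0.003,-0.004,-0.4]], delta_rot=[[0,0,0],[0,0,0],[0,0,0],[0,0,0],[0,0,0]], claw=[0.3,0.3,0.3,0.3,0.3])

```text
t: 1.77
eef_pos: [567.4, -346.8, 17.0]
tcp_rot: [-3.139, -0.002, 1.498]
ft_force: [-0.2, -0.1, -0.5]
opening: 0.705
grip_force: 0.0
```

Run:
```python
from h import *
a=snap('side','s1.png');im=a[170:320,200:440];t=read_camera('top')[160:310,250:490]
cv2.imwrite('pics/c1.png',cv2.resize(np.vstack([im,t])[:,:,::-1],None,fx=2,fy=2,interpolation=cv2.INTER_CUBIC));print(state()['eef_pos'])
```

```text
[ 567.42302957 -346.9631905    17.68179112]
```

View pics/c1.png

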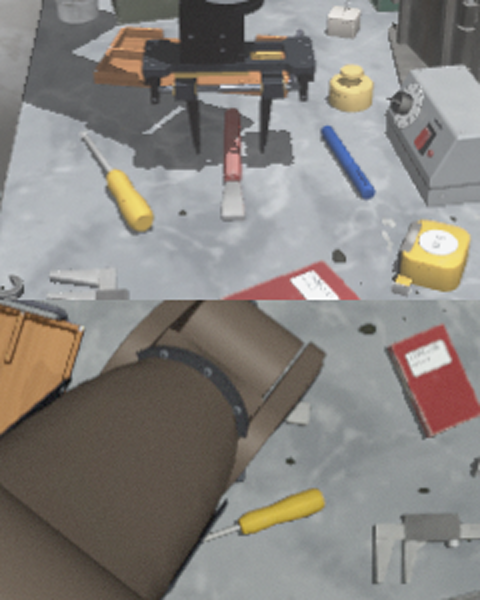

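In the side view the fingers straddle the red grip evenly, at about x=195 and x=265 with the grip at 232. Next I lower and close.

Emit:
arm_command(delta_pos=[[0,0,-0.03],[0,0,-0.05],[0,0,-0.058],[0,0,-0.058],[0,0,-0.058]], delta_rot=[[0,0,0],[0,0,0],[0,0,0],[0,0,0],[0,0,0]], claw=[0.3,0.3,0.3,1,1])

```text
t: 2.28
eef_pos: [568.2, -347.6, 5.3]
tcp_rot: [3.141, 0.0, 1.498]
ft_force: [0.1, 0.4, 0.2]
opening: 0.61
grip_force: 0.0
```

Emit:
arm_command(delta_pos=[[0,0,0],[0,0,0],[0,0,0],[0,0,0],[0,0,0]], delta_rot=[[0,0,0],[0,0,0],[0,0,0],[0,0,0],[0,0,0]], claw=[1,1,1,1,1])

```text
t: 2.7
eef_pos: [568.1, -347.5, 5.0]
tcp_rot: [3.141, 0.0, 1.498]
ft_force: [0.3, 0.2, -0.4]
opening: 0.264
grip_force: 0.0
```

Emit:
arm_command(delta_pos=[[0,0,0.02],[0,0,0.06],[0,0,0.12],[0,0,0.18],[0,0,0.24]], delta_rot=[[0,0,0],[0,0,0],[0,0,0],[0,0,0],[0,0,0]], claw=[1,1,1,1,1])

```text
t: 3.12
eef_pos: [567.9, -347.3, 66.1]
tcp_rot: [-3.141, -0.0, 1.498]
ft_force: [-0.3, -0.1, -3.8]
opening: 0.189
grip_force: 30.0
```

Gripping finished slightly late, during the lift, so I'll check how the chisel hangs.

Run:
```python
from h import *
np.set_printoptions(precision=1,suppress=True)
a=snap('side','s2.png');im=a[180:300,240:400]
cv2.imwrite('pics/c2.png',cv2.resize(im[:,:,::-1],None,fx=5,fy=5,interpolation=cv2.INTER_CUBIC));print(state()['eef_pos'],state()['opening'],state()['moment'])
for z in (50,55,60,65,70): print(z,(w2px('side',(560.6,-461.6,z))-[240,180])*5)
```

```text
[ 569.  -348.1   69.2] 0.19348902415362873 [-0.1 -0.2 -0. ]
50 [375.1 402.5]
55 [374.9 392.1]
60 [374.6 381.7]
65 [374.4 371.3]
70 [374.2 360.8]
```

View pics/c2.png

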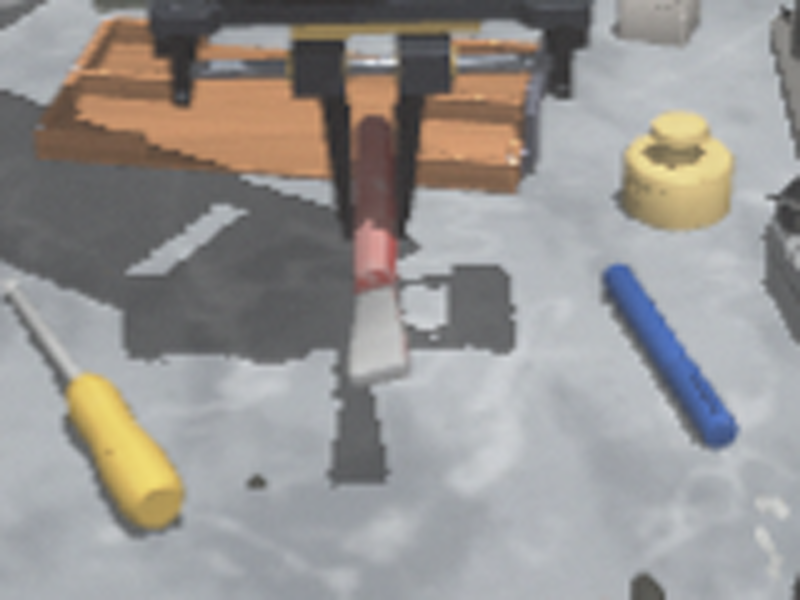

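The tip's lower edge is at crop (379,380), which is z≈60. I'll check the butt top at crop (373,118) to get the tilt.

Run:
```python
from h import *
for z in (64,72,80,88): print(z,((w2px('side',(576,-261,z))-[240,180]+.5)*5-.5).round(1))
print('joint z: shoulder', [((w2px('side',(565,-402,z))-[240,180]+.5)*5-.5).round(1) for z in (70,76,82)])
```

```text
64 [371.8 134. ]
72 [371.5 119. ]
80 [371.2 103.8]
88 [370.9  88.6]
joint z: shoulder [array([374.2, 282.7]), array([374. , 270.4]), array([373.7, 258.1])]
```

The chisel is nearly level with its underside about 13 mm below the TCP. I'll carry it to the left lane.

Emit:
arm_command(delta_pos=[[-0.008,0.05,0.05],[-0.016,0.13,0.1],[-0.024,0.21,0.14],[-0.032,0.285,0.16],[-0.0403,0.357,0.16]], delta_rot=[[0,0,0.04],[0,0,0.1],[0,0,0.165],[0,0,0.23],[0,0,0.2933]], claw=[1,1,1,1,1])

```text
t: 3.58
eef_pos: [558.1, -257.4, 106.3]
tcp_rot: [3.14, 0.001, 1.964]
ft_force: [-0.0, 0.6, -3.6]
opening: 0.19
grip_force: 30.0
```

Emit:
arm_command(delta_pos=[[-0.008,0.071,0],[-0.016,0.142,0],[-0.024,0.214,0],[-0.032,0.285,0],[-0.0403,0.357,0]], delta_rot=[[0,0,0.06],[0,0,0.118],[0,0,0.177],[0,0,0.235],[0,0,0.2933]], claw=[1,1,1,1,1])

```text
t: 4.0
eef_pos: [547.6, -168.0, 105.0]
tcp_rot: [3.142, -0.0, 2.424]
ft_force: [-0.2, 0.5, -3.5]
opening: 0.192
grip_force: 30.0
```

Emit:
arm_command(delta_pos=[[-0.01,0.09,0],[-0.02,0.18,0],[-0.03,0.26,0],[-0.036,0.32,0],[-0.0403,0.357,0]], delta_rot=[[0,0,0.07],[0,0,0.14],[0,0,0.21],[0,0,0.26],[0,0,0.2933]], claw=[1,1,1,1,1])

```text
t: 4.42
eef_pos: [537.4, -78.1, 105.1]
tcp_rot: [3.141, -0.0, 2.885]
ft_force: [0.3, 0.4, -4.2]
opening: 0.195
grip_force: 30.0
```

Emit:
arm_command(delta_pos=[[0,0,-0.04],[0,0,-0.1],[0,0,-0.16],[0,0,-0.2],[0,0,-0.22]], delta_rot=[[0,0,0],[0,0,0],[0,0,0],[0,0,0],[0,0,0]], claw=[1,1,1,1,1])

```text
t: 4.83
eef_pos: [537.3, -80.0, 48.2]
tcp_rot: [3.142, -0.002, 2.878]
ft_force: [-0.5, -0.3, -4.2]
opening: 0.19
grip_force: 30.0
```

Run:
```python
from h import *
a=snap('side','s3.png');im=a[150:250,230:390]
cv2.imwrite('pics/c3.png',cv2.resize(im[:,:,::-1],None,fx=5,fy=5,interpolation=cv2.INTER_CUBIC));s=state();print(s['eef_pos'],s['tcp_rot'],s['opening'],s['grip_force'],s['joints'])
```

```text
[537.23254157 -79.97613404  48.02339147] [ 3.14151182e+00 -2.41316994e-03  2.87860393e+00] 0.1919212915320161 29.981885254383087 [-2.69442802e-01  6.07016993e-01  1.91083211e+00  1.11351468e-04
  6.26157195e-01 -1.57734061e+00]
```

View pics/c3.png

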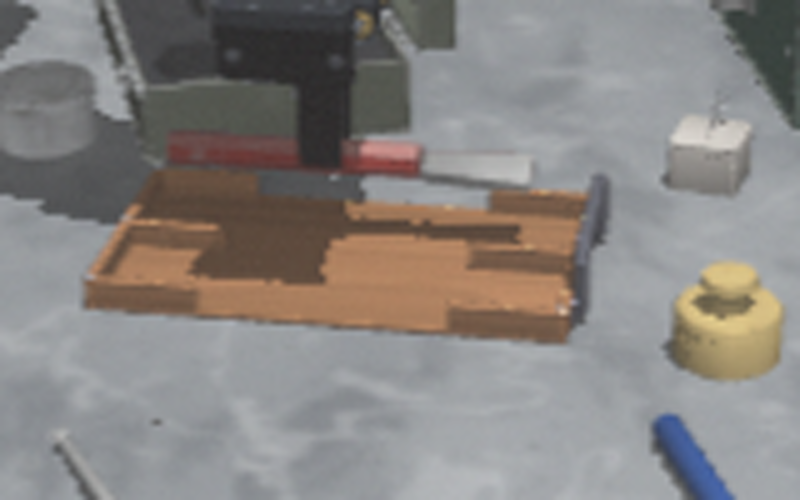

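The chisel hangs over the left (far) lane, tip (533,170) towards the handle at (595,230), aligned with the lane. Now I lower it gently.

Emit:
arm_command(delta_pos=[[0.004,0,-0.04],[0.004,0,-0.07],[0.004,0,-0.09],[0.004,0,-0.105],[0.004,0,-0.112]], delta_rot=[[0,0,0],[0,0,0],[0,0,0],[0,0,0],[0,0,0]], claw=[1,1,1,1,1])

```text
t: 5.3
eef_pos: [538.8, -79.7, 21.4]
tcp_rot: [3.141, -0.0, 2.88]
ft_force: [0.4, 0.7, -3.7]
opening: 0.191
grip_force: 30.0
```

Emit:
arm_command(delta_pos=[[0,0,-0.003],[0,0,-0.006],[0,0,-0.008],[0,0,-0.008],[0,0,-0.008]], delta_rot=[[0,0,0],[0,0,0],[0,0,0],[0,0,0],[0,0,0]], claw=[1,1,1,1,1])

```text
t: 5.72
eef_pos: [539.0, -79.7, 20.1]
tcp_rot: [3.141, 0.0, 2.88]
ft_force: [0.3, -0.2, -3.6]
opening: 0.194
grip_force: 30.0
```

Emit:
arm_command(delta_pos=[[0,0,-0.002],[0,0,-0.004],[0,0,-0.006],[0,0,-0.008],[0,0,-0.008]], delta_rot=[[0,0,0],[0,0,0],[0,0,0],[0,0,0],[0,0,0]], claw=[1,1,1,1,1])

```text
t: 6.13
eef_pos: [538.8, -79.7, 17.8]
tcp_rot: [3.142, -0.0, 2.88]
ft_force: [-0.1, 0.5, -3.7]
opening: 0.19
grip_force: 30.0
```

Emit:
arm_command(delta_pos=[[0,0,-0.002],[0,0,-0.004],[0,0,-0.006],[0,0,-0.006],[0,0,-0.006]], delta_rot=[[0,0,0],[0,0,0],[0,0,0],[0,0,0],[0,0,0]], claw=[1,1,1,1,1])

```text
t: 6.55
eef_pos: [538.9, -79.7, 16.4]
tcp_rot: [3.142, -0.0, 2.88]
ft_force: [-0.5, -0.2, -3.2]
opening: 0.192
grip_force: 30.0
```

Emit:
arm_command(delta_pos=[[0,0,-0.002],[0,0,-0.004],[0,0,-0.006],[0,0,-0.006],[0,0,-0.006]], delta_rot=[[0,0,0],[0,0,0],[0,0,0],[0,0,0],[0,0,0]], claw=[1,1,1,1,1])

```text
t: 6.97
eef_pos: [538.9, -79.7, 14.9]
tcp_rot: [3.142, -0.0, 2.88]
ft_force: [0.2, -0.0, -3.0]
opening: 0.191
grip_force: 30.0
```

Emit:
arm_command(delta_pos=[[0,0,-0.002],[0,0,-0.004],[0,0,-0.006],[0,0,-0.006],[0,0,-0.006]], delta_rot=[[0,0,0],[0,0,0],[0,0,0],[0,0,0],[0,0,0]], claw=[1,1,1,1,1])

```text
t: 7.38
eef_pos: [538.8, -79.7, 13.4]
tcp_rot: [3.142, -0.0, 2.88]
ft_force: [-0.2, -0.2, -2.8]
opening: 0.192
grip_force: 30.0
```

Emit:
arm_command(delta_pos=[[0,0,-0.002],[0,0,-0.004],[0,0,-0.006],[0,0,-0.006],[0,0,-0.006]], delta_rot=[[0,0,0],[0,0,0],[0,0,0],[0,0,0],[0,0,0]], claw=[1,1,1,1,1])

```text
t: 7.8
eef_pos: [539.0, -79.7, 12.9]
tcp_rot: [3.142, 0.001, 2.88]
ft_force: [-3.1, 1.5, 10.7]
opening: 0.193
grip_force: 30.0
```

Emit:
arm_command(delta_pos=[[0,0,-0.002],[0,0,-0.004],[0,0,-0.006],[0,0,-0.006],[0,0,-0.006]], delta_rot=[[0,0,0],[0,0,0],[0,0,0],[0,0,0],[0,0,0]], claw=[1,1,1,1,1])

```text
t: 8.22
eef_pos: [539.1, -79.7, 12.7]
tcp_rot: [3.142, 0.002, 2.88]
ft_force: [-7.7, 2.5, 29.3]
opening: 0.191
grip_force: 30.0
```

It is on the floor. I'll ease off, open part way and rise.

Emit:
arm_command(delta_pos=[[0,0,0.004],[0,0,0.008],[0,0,0.008],[0,0,0.008],[0,0,0.008]], delta_rot=[[0,0,0],[0,0,0],[0,0,0],[0,0,0],[0,0,0]], claw=[1,1,0.7,0.6,0.5])

```text
t: 8.63
eef_pos: [539.0, -79.7, 12.3]
tcp_rot: [3.142, 0.0, 2.88]
ft_force: [-0.4, -0.0, -0.5]
opening: 0.348
grip_force: 0.0
```

Emit:
arm_command(delta_pos=[[0,0,0],[0,0,0.02],[0,0,0.08],[0,0,0.18],[0,0,0.28]], delta_rot=[[0,0,0],[0,0,0],[0,0,0],[0,0,0],[0,0,0]], claw=[0.5,0.5,0.5,0.5,0.5])

```text
t: 9.05
eef_pos: [538.5, -79.6, 83.0]
tcp_rot: [3.141, -0.002, 2.88]
ft_force: [0.7, -0.2, -0.5]
opening: 0.498
grip_force: 0.0
```

Emit:
arm_command(delta_pos=[[-0.03,-0.1,0.06],[-0.07,-0.24,0.12],[-0.11,-0.38,0.14],[-0.15,-0.52,0.14],[-0.189,-0.659,0.14]], delta_rot=[[0,0,-0.05],[0,0,-0.11],[0,0,-0.18],[0,0,-0.24],[0,0,-0.3105]], claw=[0.3,0.3,0.3,0.3,0.3])

```text
t: 9.47
eef_pos: [491.1, -246.0, 118.4]
tcp_rot: [3.141, 0.001, 2.388]
ft_force: [-0.1, 0.0, -0.4]
opening: 0.699
grip_force: 0.0
```

Emit:
arm_command(delta_pos=[[-0.045,-0.15,0],[-0.09,-0.3,0],[-0.13,-0.45,0],[-0.165,-0.57,0],[-0.189,-0.659,0]], delta_rot=[[0,0,-0.07],[0,0,-0.14],[0,0,-0.21],[0,0,-0.27],[0,0,-0.3105]], claw=[0.3,0.3,0.3,0.3,0.3])

```text
t: 9.88
eef_pos: [443.2, -411.9, 117.7]
tcp_rot: [3.141, 0.001, 1.898]
ft_force: [0.2, 0.4, 0.5]
opening: 0.701
grip_force: 0.0
```

Emit:
arm_command(delta_pos=[[0,0,-0.08],[0,0,-0.16],[0,0,-0.24],[0,0,-0.28],[0,0,-0.3]], delta_rot=[[0,0,0],[0,0,0],[0,0,0],[0,0,0],[0,0,0]], claw=[0.3,0.3,0.3,0.3,0.3])

```text
t: 10.3
eef_pos: [444.0, -408.8, 41.2]
tcp_rot: [-3.141, -0.002, 1.905]
ft_force: [-1.0, -0.3, -0.1]
opening: 0.7
grip_force: 0.0
```

Run:
```python
from h import *
a=snap('side','s4.png');im=a[150:310,200:400]
cv2.imwrite('pics/c4.png',cv2.resize(im[:,:,::-1],None,fx=3.7,fy=3.7,interpolation=cv2.INTER_CUBIC));s=state();print(s['eef_pos'],s['tcp_rot'],s['opening'])
```

```text
[ 444.08809796 -408.79474324   41.18395069] [-3.14097404e+00 -1.73110656e-03  1.90473160e+00] 0.6975024766863865
```

View pics/c4.png

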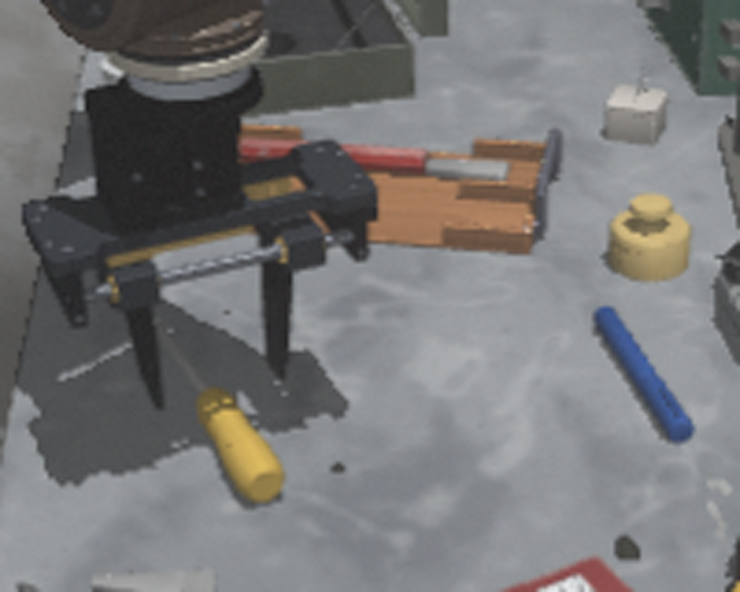

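The chisel lies in its lane with its tip at (507,170), pointing to the handle end. The fingers, at (160,400) and (285,375), straddle the screwdriver handle. Now I lower and close.

Emit:
arm_command(delta_pos=[[0,0,-0.05],[0,0,-0.1],[0,0,-0.13],[0,0,-0.148],[0,0,-0.152]], delta_rot=[[0,0,0],[0,0,0],[0,0,0],[0,0,0],[0,0,0]], claw=[0.3,0.3,0.3,0.3,0.4])

```text
t: 10.77
eef_pos: [444.1, -408.9, 3.4]
tcp_rot: [-3.141, -0.001, 1.905]
ft_force: [0.1, -0.4, -0.2]
opening: 0.671
grip_force: 0.0
```

Emit:
arm_command(delta_pos=[[0,0,0],[0,0,0],[0,0,0],[0,0,0],[0,0,0]], delta_rot=[[0,0,0],[0,0,0],[0,0,0],[0,0,0],[0,0,0]], claw=[1,1,1,1,1])

```text
t: 11.18
eef_pos: [444.5, -409.3, 4.8]
tcp_rot: [3.141, 0.001, 1.905]
ft_force: [0.2, -0.7, 1.6]
opening: 0.339
grip_force: 0.2
```

Emit:
arm_command(delta_pos=[[0,0,0],[0,0,0],[0,0,0],[0,0,0],[0,0,0]], delta_rot=[[0,0,0],[0,0,0],[0,0,0],[0,0,0],[0,0,0]], claw=[1,1,1,1,1])

```text
t: 11.6
eef_pos: [444.6, -409.3, 4.7]
tcp_rot: [3.141, 0.001, 1.905]
ft_force: [0.6, 1.2, 5.4]
opening: 0.277
grip_force: 29.8
```

Emit:
arm_command(delta_pos=[[0,0,0.03],[0,0,0.1],[0,0,0.2],[0,0,0.3],[0,0,0.4]], delta_rot=[[0,0,0],[0,0,0],[0,0,0],[0,0,0],[0,0,0]], claw=[1,1,1,1,1])

```text
t: 12.02
eef_pos: [444.0, -408.9, 105.5]
tcp_rot: [-3.141, -0.001, 1.905]
ft_force: [-0.2, -0.3, -0.8]
opening: 0.279
grip_force: 29.8
```

Emit:
arm_command(delta_pos=[[0.008,0.04,0.04],[0.02,0.09,0.06],[0.033,0.15,0.06],[0.045,0.21,0.06],[0.058,0.2705,0.06]], delta_rot=[[0,0,-0.05],[0,0,-0.12],[0,0,-0.195],[0,0,-0.27],[0,0,-0.345]], claw=[1,1,1,1,1])

```text
t: 12.43
eef_pos: [458.6, -340.8, 119.7]
tcp_rot: [-3.141, -0.0, 1.357]
ft_force: [0.1, -1.5, -1.0]
opening: 0.28
grip_force: 29.8
```

Emit:
arm_command(delta_pos=[[0.012,0.054,0],[0.023,0.108,0],[0.035,0.162,0],[0.046,0.216,0],[0.058,0.2705,0]], delta_rot=[[0,0,-0.07],[0,0,-0.14],[0,0,-0.21],[0,0,-0.28],[0,0,-0.345]], claw=[1,1,1,1,1])

```text
t: 12.85
eef_pos: [473.1, -273.1, 119.5]
tcp_rot: [-3.141, 0.0, 0.815]
ft_force: [0.4, -0.7, -1.4]
opening: 0.279
grip_force: 29.8
```

Emit:
arm_command(delta_pos=[[0.012,0.054,0],[0.023,0.108,0],[0.035,0.162,0],[0.046,0.216,0],[0.058,0.2705,0]], delta_rot=[[0,0,-0.07],[0,0,-0.14],[0,0,-0.21],[0,0,-0.28],[0,0,-0.345]], claw=[1,1,1,1,1])

```text
t: 13.27
eef_pos: [487.7, -205.6, 119.6]
tcp_rot: [-3.141, 0.0, 0.273]
ft_force: [0.8, -0.0, -0.0]
opening: 0.281
grip_force: 29.8
```

Emit:
arm_command(delta_pos=[[0.012,0.054,0],[0.023,0.108,0],[0.035,0.162,0],[0.046,0.216,0],[0.058,0.2705,0]], delta_rot=[[0,0,-0.07],[0,0,-0.14],[0,0,-0.21],[0,0,-0.28],[0,0,-0.344]], claw=[1,1,1,1,1])

```text
t: 13.68
eef_pos: [502.2, -138.0, 119.6]
tcp_rot: [3.141, 0.001, -0.267]
ft_force: [0.7, 0.4, -0.8]
opening: 0.282
grip_force: 29.8
```

Emit:
arm_command(delta_pos=[[0,0,0],[0,0,0],[0,0,0],[0,0,0],[0,0,0]], delta_rot=[[0,0,0],[0,0,0],[0,0,0],[0,0,0],[0,0,0]], claw=[1,1,1,1,1])

```text
t: 14.1
eef_pos: [502.2, -139.3, 119.4]
tcp_rot: [3.141, 0.0, -0.261]
ft_force: [-0.0, 0.9, -1.1]
opening: 0.277
grip_force: 29.8
```

Emit:
arm_command(delta_pos=[[0,0,-0.06],[0,0,-0.14],[0,0,-0.22],[0,0,-0.28],[0,0,-0.32]], delta_rot=[[0,0,0],[0,0,0],[0,0,0],[0,0,0],[0,0,0]], claw=[1,1,1,1,1])

```text
t: 14.52
eef_pos: [501.8, -139.0, 38.0]
tcp_rot: [-3.142, 0.002, -0.261]
ft_force: [0.1, -0.5, -1.1]
opening: 0.279
grip_force: 29.8
```

Run:
```python
from h import *
a=snap('side','s5.png');im=a[150:270,230:390]
cv2.imwrite('pics/c5.png',cv2.resize(im[:,:,::-1],None,fx=5,fy=5,interpolation=cv2.INTER_CUBIC));s=state();print(s['eef_pos'],s['tcp_rot'],s['opening'])
```

```text
[ 501.44393765 -138.76447314   36.94726085] [-3.14129334e+00  3.02727328e-03 -2.61471159e-01] 0.2753832761717365
```

View pics/c5.png

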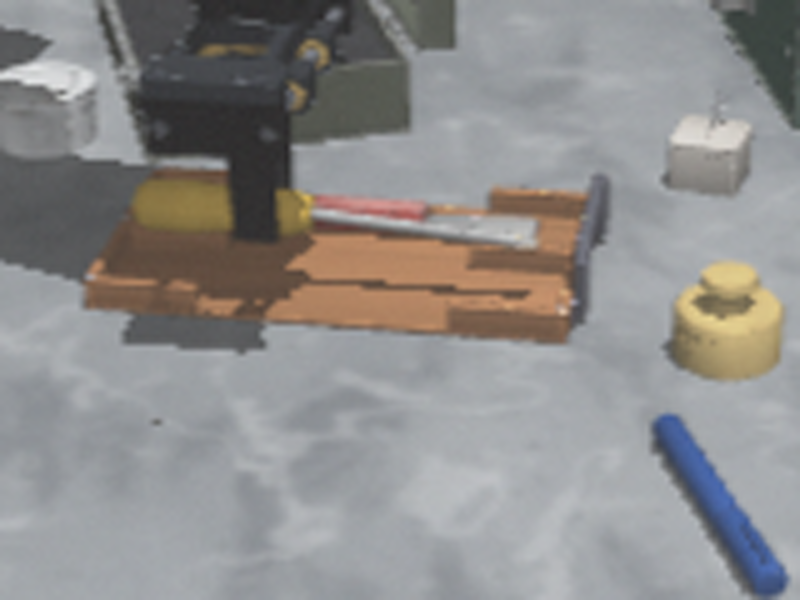

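The screwdriver hangs over the near lane, tip (537,235) towards the handle, butt (135,205), inside the end walls. Now I lower it.

Emit:
arm_command(delta_pos=[[0,0,-0.03],[0,0,-0.06],[0,0,-0.08],[0,0,-0.095],[0,0,-0.1]], delta_rot=[[0,0,0],[0,0,0],[0,0,0],[0,0,0],[0,0,0]], claw=[1,1,1,1,1])

```text
t: 14.98
eef_pos: [502.3, -138.7, 14.1]
tcp_rot: [3.142, 0.0, -0.261]
ft_force: [-0.2, 0.6, -1.0]
opening: 0.28
grip_force: 29.8
```

Emit:
arm_command(delta_pos=[[0,0,-0.002],[0,0,-0.004],[0,0,-0.006],[0,0,-0.006],[0,0,-0.006]], delta_rot=[[0,0,0],[0,0,0],[0,0,0],[0,0,0],[0,0,0]], claw=[1,1,1,1,1])

```text
t: 15.4
eef_pos: [502.5, -138.7, 13.1]
tcp_rot: [3.141, -0.0, -0.261]
ft_force: [0.4, -0.3, -1.1]
opening: 0.277
grip_force: 29.8
```

Emit:
arm_command(delta_pos=[[0,0,-0.003],[0,0,-0.006],[0,0,-0.009],[0,0,-0.012],[0,0,-0.012]], delta_rot=[[0,0,0],[0,0,0],[0,0,0],[0,0,0],[0,0,0]], claw=[1,1,1,1,1])

```text
t: 15.82
eef_pos: [502.3, -138.6, 9.7]
tcp_rot: [3.142, 0.0, -0.261]
ft_force: [-0.2, 0.7, -2.7]
opening: 0.281
grip_force: 29.8
```

Emit:
arm_command(delta_pos=[[0,0,-0.002],[0,0,-0.004],[0,0,-0.006],[0,0,-0.006],[0,0,-0.006]], delta_rot=[[0,0,0],[0,0,0],[0,0,0],[0,0,0],[0,0,0]], claw=[1,1,1,1,1])

```text
t: 16.23
eef_pos: [502.4, -138.7, 8.7]
tcp_rot: [3.141, -0.0, -0.261]
ft_force: [-1.0, 1.2, 5.9]
opening: 0.283
grip_force: 29.8
```

Emit:
arm_command(delta_pos=[[0,0,0],[0,0,0],[0,0,0],[0,0,0],[0,0,0]], delta_rot=[[0,0,0],[0,0,0],[0,0,0],[0,0,0],[0,0,0]], claw=[0.7,0.6,0.5,0.5,0.5])

```text
t: 16.65
eef_pos: [502.3, -138.7, 8.3]
tcp_rot: [3.141, 0.0, -0.261]
ft_force: [-0.5, -0.2, 0.3]
opening: 0.483
grip_force: 0.0
```

Emit:
arm_command(delta_pos=[[0,0,0.01],[0,0,0.05],[0,0,0.15],[0,0,0.28],[0,0,0.42]], delta_rot=[[0,0,0],[0,0,0],[0,0,0],[0,0,0],[0,0,0]], claw=[0.5,0.5,0.5,0.5,0.5])

```text
t: 17.07
eef_pos: [501.7, -138.4, 114.7]
tcp_rot: [-3.141, 0.002, -0.262]
ft_force: [0.0, 0.4, 0.4]
opening: 0.497
grip_force: 0.0
```

Emit:
arm_command(delta_pos=[[-0.03,-0.15,0.1],[-0.06,-0.3,0.2],[-0.09,-0.45,0.3],[-0.12,-0.6,0.36],[-0.15,-0.75,0.4]], delta_rot=[[0,0,0],[0,0,0],[0,0,0],[0,0,0],[0,0,0]], claw=[0.5,0.5,0.5,0.5,0.5])

```text
t: 17.48
eef_pos: [466.1, -319.1, 214.0]
tcp_rot: [3.14, -0.003, -0.261]
ft_force: [0.9, 0.5, -0.7]
opening: 0.503
grip_force: 0.0
```

Emit:
arm_command(delta_pos=[[-0.1,-0.12,0],[-0.2,-0.24,0],[-0.3,-0.36,0],[-0.4,-0.48,0],[-0.45,-0.55,0]], delta_rot=[[0,0,0],[0,0,0],[0,0,0],[0,0,0],[0,0,0]], claw=[0.5,0.5,0.5,0.5,0.5])

```text
t: 17.9
eef_pos: [351.4, -457.5, 211.8]
tcp_rot: [3.141, -0.0, -0.263]
ft_force: [0.4, -0.3, -0.3]
opening: 0.503
grip_force: 0.0
```

Run:
```python
from h import *
a=snap('side','s6.png')[160:260,230:350];t=snap('top','t6.png')[130:300,180:430]
A=cv2.resize(a,(600,500))[:400,:];T=cv2.resize(t,(588,400))
A=cv2.resize(a,(360,300));T=cv2.resize(t,(440,300))
cv2.imwrite('pics/c6.png',np.hstack([A,T])[:,:,::-1]);print(state()['eef_pos'])
```

```text
[ 351.89609055 -457.50509252  211.51453245]
```

View pics/c6.png

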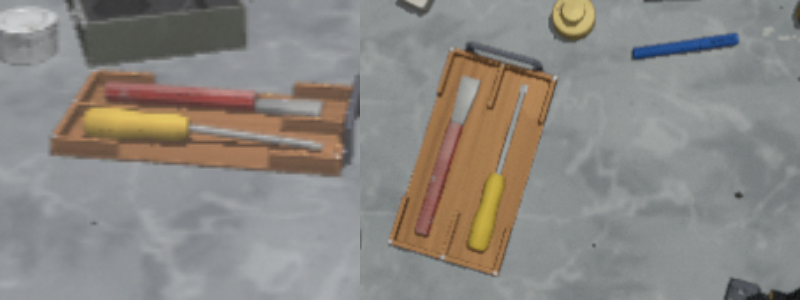

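Both tools lie flat, one in each lane, with their tips (465,80) and (522,90) at the handle end. The weight and the marker have not moved.

```bash
python3 -c "
from cell import *
print(job_done())"
```

```text
the job is handed in; nothing more can be done
None
```

The chisel and screwdriver lie flat in separate tray lanes with their tips at the handle end, nothing else on the bench was moved, and I handed the job in at about 18 s.

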